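# Put the microscope bench's loose kit back on its docks

### The arm

A 7-joint arm with a two-finger parallel gripper is mounted at the origin on the work surface. World frame = base frame: x ahead of the robot, y to its left, z up, the work surface at z = 0. Lengths are in m, angles in rad, forces in N, time in s.
With the tool pointing down it reaches from about 0.425 to 0.975 m from the base axis. Payload 16.7 kg.
Tool frame: the origin (TCP) lies midway between the tips of the shut fingers; the grasp point (between the pads) lies 19 mm behind it (grip_point_offset is the distance from the TCP to the grasp point, in m); z points along the fingers, y is the line along which they close (so a half turn about z gives the same grasp; the last joint's range is limited). The gripper opens to 85 mm and grips with 20 to 120 N. Pads are 22 mm wide; open, the fingers measure 114 mm over their backs; the gripper's body (76 mm by 85 mm) begins 54 mm behind the grasp point. The pads swing forward as they close: fully open they stand 13 mm farther back than shut.
Start: joints at [-1.462, 0.426, 0.074, 1.606, -0.034, 1.111, -0.067], TCP at [0.173, 0.652, 0.231] pointing down, gripper open.
Joint ranges: [-2.85, 2.85], [-0.5, 2.14], [-1.23, 1.37], [0.21, 2.46], [-1.02, 4.16], [0.16, 2.05], [-2.73, 2.73]. Speed limits (rad/s): [1.89, 1.89, 2.39, 2.39, 3.01, 3.01, 3.01].

### API

Orientations are given as a unit quaternion [w, x, y, z].
In Python, from plant import goto, movel, set_joints, move_gripper, hold, ik, get_image, MotionError, sign_off, regions_of, read_t, read_joint_pos, read_joint_vel, read_tau, read_tool_pos, read_orientation, read_force, read_torque, read_width, read_grip_force, grip_point_offset gives the robot as it stands. Calls block until the motion is done:
- goto(position, orientation): joint-space move of the TCP to a pose.
- movel(position, attitude=None, velocity=0.15, stop_force=None): straight line of the TCP; attitude=None keeps the orientation; velocity is the mean speed in m/s. With stop_force (N) it stops when the force on the tool has changed by that much, and returns True; else False.
- set_joints(angles): joint-space move.
- move_gripper(opening, strength=None): opening from 0.0 (shut) to 1.0 (fully open); strength is the grip in N (None keeps the last); returns when the fingers have stopped.
- hold(seconds).
- ik(position, orientation): joint angles nearest the present ones, or None.
- get_image(name): name is "side" or "top" or "wrist"; returns a dict with "color" (400x640x3 uint8, red, green, blue), "fx", "fy", "cx", "cy" (pixels), "R" (3x3) and "t" (3): a world point X has camera coordinates R X + t. Camera axes: x right, y down, z forward; pixel columns grow to the right and rows downward; lengths in m; the calibration is good to about 2 mm. A picture is of the moment at which its call begins. There is no depth.
A pose or a line that the arm cannot do raises MotionError and nothing moves.
- sign_off(): hands the job in; it is judged then, once.
Trained networks look in a picture, given as the dict that the camera call returned (one of the last four; its "shot" number tells which), for a name from the list of things; names that differ only in an ending like _2 or _b are one class to them, and where a whole thing is asked for, a point or a joint stands for the part that bears it (a point fixed in the world has none). Each returns a list of dicts, best first, with "score" (0 to 1); they miss things now and then, are a little off and sometimes report something else, mostly with a low value. They report only what shows in the picture. A call takes as long as a camera call. They do not tell look-alikes from the thing itself.
- regions_of(picture, target): "region" (400x640 bool, what is visible of it) and "centre" ([column, row] in pixels, amid what is visible of it).
Readings, each from a call of its own:
- read_t(): time.
- read_joint_pos(): joint angles.
- read_joint_vel(): joint speeds.
- read_tau(): joint torques, N m.
- read_tool_pos(): TCP position.
- read_orientation(): TCP orientation.
- read_force(): force on the tool from outside, world axes, zero at the start.
- read_torque(): the same for the moment, N m.
- read_width(): opening from 0.0 (shut) to 1.0 (fully open).
- read_grip_force(): force on a finger pad.
Only numpy, scipy, OpenCV 4.12 (cv2) and the standard library are available. Lean on these libraries where they do the work, as an engineer would, in place of code of your own. Each camera call takes 0.05 s, during which the arm holds its last target. There are 200 camera calls.

### The job

Put the four loose things on the blue repair mat away, each in the white dock made for it: the blue camera in the square dock, the large lens in the large round dock, the small lens in the small round dock, and the red tape roll over the post. Stand each upright and flat on its dock's floor, inside the rim; set things down rather than dropping them, tip none over, and do not disturb the flux jar or the screw tray.

Things in the scene. Friction and masses are not known exactly. Their poses are not given: they have to be found in the camera images.
- camera_center (a point): Centre (half-way up) of the microscope camera: a loose dark-blue upright block, 42 x 42 mm in plan (sides along its x and y) and 56 mm tall, with a black top carrying thin steel bars and a small flat black disc on its -x side. It can be gripped across either pair of sides. About 0.16 kg. z up. Everything stands on a flat blue mat whose top is 3 mm above the work surface (z = 0.003).
- lens_large_center (a point): Centre (half-way up) of the large lens: a loose upright black cylinder, 54 mm in diameter and 56 mm tall, with silver bands and a silver-rimmed glass on top. About 0.2 kg. z up.
- lens_small_center (a point): Centre (half-way up) of the small lens: a loose upright black cylinder, 32 mm in diameter and 56 mm tall, with yellow bands and a yellow-rimmed glass on top. About 0.09 kg. z up.
- tape_center (a point): Centre (half-way up, in the hole) of the tape roll: a loose, rigid red ring lying flat, 58 mm outside diameter, 36 mm hole, 24 mm tall. It can be gripped across its outside. About 0.07 kg. z up.
- dock_square: Square dock for the camera: white tray 70 x 70 mm with a dark-blue floor, 62 x 62 mm inside, sides along its x and y; floor 2 mm and rim 7 mm above its underside. Fixed to the mat. Origin: centre of its underside, on the mat's top; z up.
- dock_large: Large round dock for the large lens: white ring-rimmed dish, 84 mm outside and 76 mm inside diameter, black floor; floor 2 mm and rim 7 mm above its underside. Fixed to the mat. Origin: centre of its underside, on the mat's top; z up.
- dock_small: Small round dock for the small lens: white ring-rimmed dish, 60 mm outside and 52 mm inside diameter, yellow floor; floor 2 mm and rim 7 mm above its underside. Fixed to the mat. Origin: centre of its underside, on the mat's top; z up.
- dock_post: Post dock for the tape roll: white disc, 68 mm in diameter and 4 mm thick, with an upright red post 18 mm in diameter in its centre whose top is 45 mm above the underside. The roll goes over the post and lies on the disc. Fixed to the mat. Origin: centre of its underside, on the mat's top; z up.
- jar: Bystander: loose small amber flux jar with a green cap, 38 mm in diameter, 42 mm tall. Origin: centre of its underside; z up. Leave it where it is.
- screwbox: Bystander: loose small grey open tray with screws in it, 46 (x) x 34 (y) mm, 16 mm tall. Origin: centre of its underside; z up. Leave it where it is.
Things that resemble listed ones, but are neither listed nor needed, are in the scene too. There is more than one size of the part that bears camera_center; the job needs the middle-sized.

How it is judged:
At the end, for the whole second after the job is handed in: All four are released, at rest, upright (0.06 rad), on their docks' floors (+3/-4 mm) and centred within 14.5 mm (camera, square dock), 12.5 mm (large lens, large round dock), 11.5 mm (small lens, small round dock), 10.5 mm (tape roll, over the post) (horizontal distance between camera_center and dock_square below 0.0145 m and z of camera_center in the frame of dock_square between 0.026 and 0.033 m and angle between each of camera_center, lens_large_center, lens_small_center, tape_center's own z axis and vertical below 0.06 rad and linear speed of each of camera, lens_large, lens_small, tape below 0.02 m/s and horizontal distance between lens_large_center and dock_large below 0.0125 m and z of lens_large_center in the frame of dock_large between 0.026 and 0.033 m and horizontal distance between lens_small_center and dock_small below 0.0115 m and z of lens_small_center in the frame of dock_small between 0.026 and 0.033 m and horizontal distance between tape_center and dock_post below 0.0105 m and z of tape_center in the frame of dock_post between 0.012 and 0.019 m); the robot touches nothing.
It fails at once if the flux jar or the screw tray is knocked over or pushed more than 25 mm (distance of any of jar, screwbox from where it was at the start of the episode above 0.025 m or angle between any of jar, screwbox's own z axis and vertical above 0.4 rad).
It fails at once if one of the four things is dropped (falls free at more than 0.6 m/s, a fall of about 2 cm) ((linear speed of camera above 0.6 m/s and contact force between camera and the fingers below 0.2 N) or (linear speed of lens_large above 0.6 m/s and contact force between lens_large and the fingers below 0.2 N) or (linear speed of lens_small above 0.6 m/s and contact force between lens_small and the fingers below 0.2 N) or (linear speed of tape above 0.6 m/s and contact force between tape and the fingers below 0.2 N)).
It fails at once if one of the four things is tipped over (angle between any of camera_center, lens_large_center, lens_small_center, tape_center's own z axis and vertical above 0.8 rad).
It also fails if it takes over 118 s, if anything falls off the work surface, if the arm or the gripper's body presses on something with over 40 N, if the wrist force passes 120 N, or if a joint passes its speed limit or range.

## Working session

There is one attempt and no reset: what is moved stays moved. The work goes in short steps, each a Python script; the robot and the scene stay as the last script left them, time stands still between calls to the robot, and variables do not carry over. Pictures are saved under pics/ and viewed, at most 14 in all, crops included, and the job is handed in when it is done.

```bash
ls; mkdir -p pics
python3 - <<'E'
from plant import *
import cv2,numpy as np
for n in ["top","side"]:
    p=get_image(n); cv2.imwrite(f"pics/{n}0.png",p["color"][:,:,::-1])
    print(n,p["fx"],p["fy"],p["cx"],p["cy"],np.round(p["R"],3).tolist(),np.round(p["t"],3).tolist())
    for k in ["camera_center","lens_large_center","lens_small_center","tape_center","dock_square","dock_large","dock_small","dock_post","jar","screwbox"]:
        print(k,[(round(r["score"],2),np.round(r["centre"],0).tolist(),int(r["region"].sum())) for r in regions_of(p,k)])
print(read_t(),read_orientation(),grip_point_offset)
E
```

```text
pics
top 450.037800925319 450.037800925319 330.52964735009584 208.6237890440949 [[-0.02, -1.0, -0.001], [-0.981, 0.02, -0.191], [0.191, -0.003, -0.981]] [-0.011, 0.541, 1.067]
camera_center [(0.93, [467.0, 205.0], 412), (0.8, [483.0, 251.0], 784), (0.79, [461.0, 175.0], 268)]
lens_large_center [(0.84, [365.0, 160.0], 449)]
lens_small_center [(0.56, [437.0, 276.0], 193)]
tape_center [(0.7, [289.0, 258.0], 283), (0.7, [268.0, 177.0], 699)]
dock_square []
dock_large [(0.77, [269.0, 174.0], 841)]
dock_small [(0.94, [358.0, 256.0], 425)]
dock_post [(0.79, [183.0, 212.0], 536), (0.66, [365.0, 157.0], 439)]
jar [(0.54, [240.0, 228.0], 207)]
screwbox [(0.69, [404.0, 227.0], 251)]
side 467.1209067828968 467.1209067828968 317.6619075008187 203.76652481166457 [[0.741, -0.672, 0.014], [-0.497, -0.563, -0.66], [0.452, 0.482, -0.751]] [-0.409, 0.285, 0.857]
camera_center [(0.76, [415.0, 351.0], 1509), (0.67, [462.0, 283.0], 405)]
lens_large_center [(0.84, [387.0, 199.0], 687), (0.28, [252.0, 206.0], 465)]
lens_small_center [(0.93, [346.0, 331.0], 447)]
tape_center [(0.81, [250.0, 208.0], 446), (0.33, [343.0, 330.0], 412)]
dock_square [(0.7, [192.0, 191.0], 652)]
dock_large [(0.89, [308.0, 158.0], 610)]
dock_small [(0.94, [303.0, 259.0], 559)]
dock_post [(0.58, [224.0, 130.0], 393), (0.4, [190.0, 192.0], 697)]
jar [(0.75, [245.0, 165.0], 261)]
screwbox [(0.7, [366.0, 273.0], 447)]
1.1 [-2.03998116e-05  1.29073691e-01  9.91635004e-01 -3.49535801e-05] 0.0187
```

Run:
```python
import cv2
a=cv2.imread("pics/top0.png")[110:320,130:530]; cv2.imwrite("pics/top0c.png",cv2.resize(a,(800,420),interpolation=cv2.INTER_CUBIC))
a=cv2.imread("pics/side0.png")[100:400,150:550]; cv2.imwrite("pics/side0c.png",cv2.resize(a,(800,600),interpolation=cv2.INTER_CUBIC))
```

```text
(no output)
```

View pics/top0c.png

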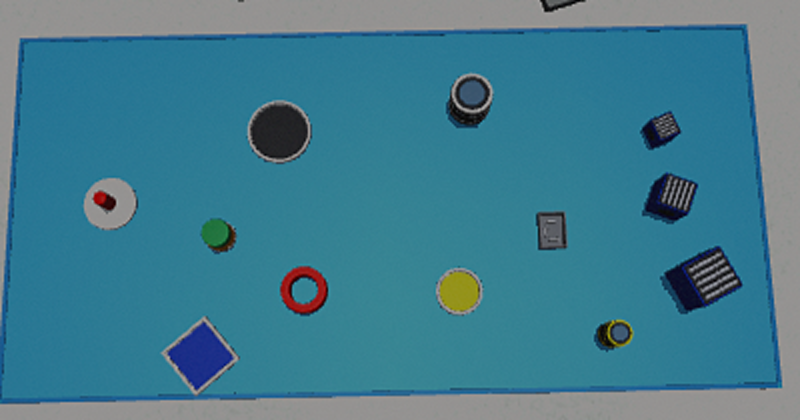

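View pics/side0c.png

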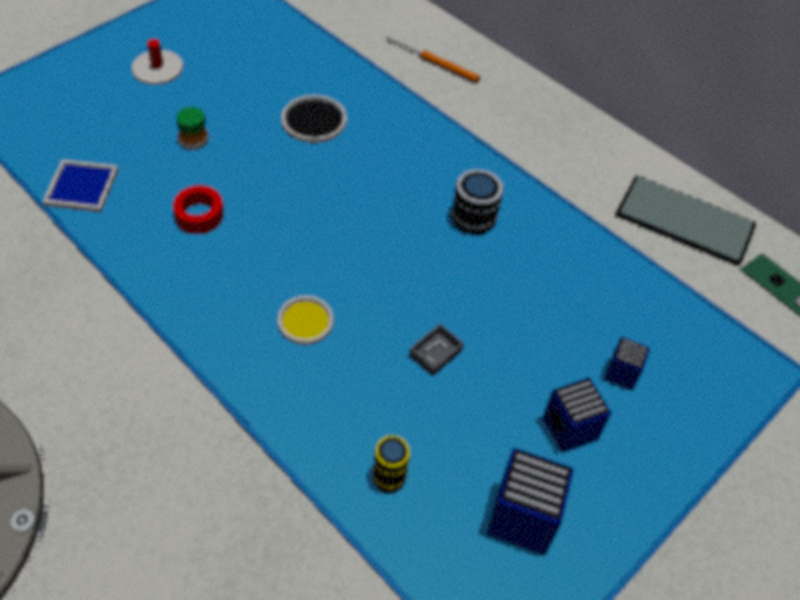

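The top view shows three camera-like blocks: small (461,175), middle (467,205) and large (483,251). The middle one is the target, and the side view agrees at (439,306). The large lens is at (365,160), the small lens at (437,276), and the tape at (282,255). The docks are square (230,287), large (269,175), small (358,256) and post (184,211). The jar is at (239,228) and the screw tray at (405,225). Next I measure them.

```bash
cat > h.py <<'E'
from plant import *
import cv2,numpy as np
def ray(p,uv,z):
    R=np.array(p["R"]);t=np.array(p["t"]);c=-R.T@t
    d=R.T@np.array([(uv[0]-p["cx"])/p["fx"],(uv[1]-p["cy"])/p["fy"],1.])
    return c+d*(z-c[2])/d[2]
def quat(yaw):  # tool down, tool y along (sin yaw... ) : tool y direction = yaw+90deg mirrored
    # R = Rz(yaw) Rx(pi): tool x=(c,s), tool y=(s,-c), z down
    return np.array([0,np.cos(yaw/2),np.sin(yaw/2),0])
def save(p,name,box=None,scale=1):
    a=p["color"][:,:,::-1]
    if box: a=a[box[1]:box[3],box[0]:box[2]]
    cv2.imwrite("pics/"+name,cv2.resize(a,None,fx=scale,fy=scale,interpolation=cv2.INTER_CUBIC))
Z={"camera_center":.031,"lens_large_center":.031,"lens_small_center":.031,"tape_center":.015,"dock_square":.008,"dock_large":.008,"dock_small":.008,"dock_post":.007,"jar":.024,"screwbox":.013}
E
python3 - <<'E'
from h import *
for n in ["top","side"]:
    p=get_image(n)
    for k,z in Z.items():
        for r in regions_of(p,k):
            ys,xs=np.nonzero(r["region"]); c=(xs.mean(),ys.mean())
            print(n,k,round(r["score"],2),np.round(c),np.round(ray(p,c,z)[:2],3),len(xs))
    if n=="top":
        for nm,uv,z in [("sqdock",(230,287),.008),("cam_mid_top",(469.5,207),.059)]: print(nm,ray(p,uv,z))
        save(p,"mid.png",(440,155,520,275),5)
print(read_t())
E
```

```text
top camera_center 0.95 [481. 249.] [ 0.435 -0.396] 791
top camera_center 0.72 [465. 208.] [ 0.54  -0.364] 414
top camera_center 0.69 [461. 174.] [ 0.629 -0.36 ] 228
top lens_large_center 0.86 [365. 159.] [ 0.674 -0.114] 473
top lens_large_center 0.31 [230. 288.] [0.353 0.229] 769
top lens_small_center 0.71 [437. 276.] [ 0.37  -0.282] 195
top tape_center 0.85 [282. 255.] [0.433 0.103] 292
top dock_square 0.92 [230. 288.] [0.354 0.234] 821
top dock_large 0.66 [269. 175.] [0.642 0.136] 740
top dock_small 0.58 [359. 255.] [ 0.428 -0.092] 476
top jar 0.52 [239. 227.] [0.504 0.211] 218
top screwbox 0.79 [406. 224.] [ 0.504 -0.214] 258
top screwbox 0.71 [359. 255.] [ 0.428 -0.091] 423
top screwbox 0.63 [465. 208.] [ 0.543 -0.37 ] 418
top screwbox 0.49 [239. 227.] [0.506 0.213] 208
sqdock [0.35509481 0.23335268 0.008     ]
cam_mid_top [ 0.53689476 -0.36585138  0.059     ]
side camera_center 0.96 [463. 281.] [ 0.624 -0.357] 397
side camera_center 0.89 [415. 350.] [ 0.437 -0.387] 1611
side camera_center 0.75 [438. 307.] [ 0.539 -0.359] 845
side lens_large_center 0.7 [388. 200.] [ 0.672 -0.109] 668
side lens_small_center 0.76 [345. 331.] [ 0.369 -0.276] 419
side tape_center 0.58 [249. 205.] [0.429 0.106] 390
side dock_square 0.77 [190. 192.] [0.351 0.237] 723
side dock_square 0.41 [245. 163.] [0.51  0.229] 293
side dock_large 0.72 [307. 158.] [0.64 0.14] 577
side dock_small 0.92 [302. 260.] [ 0.425 -0.09 ] 517
side dock_post 0.66 [228. 131.] [0.55  0.365] 368
side jar 0.54 [246. 163.] [0.503 0.215] 264
side screwbox 0.76 [368. 274.] [ 0.501 -0.211] 411
2.2
```

View pics/mid.png

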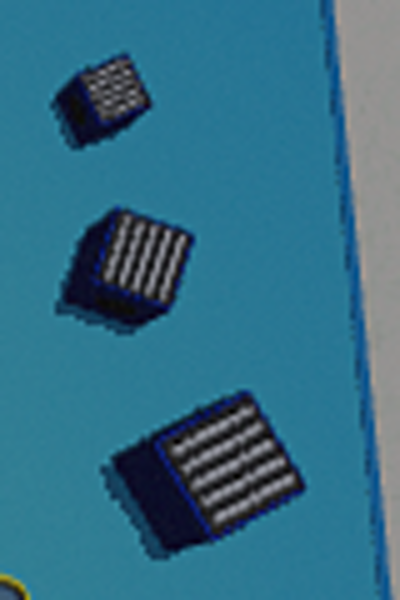

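The close crop confirms the middle block, with its top face centred at about (469,206.4) and a yaw near -20°. The neighbouring blocks lie along ±x from it, so I will grip along y. Next I check reach, refine the yaws, and look from a hover above the camera.

Run:
```python
from h import *
p=get_image("top"); s=get_image("side")
print("post",ray(p,(185,211.5),.007)[:2],ray(s,(228.5,133.5),.007)[:2])
f=lambda pts,z:[ray(p,q,z)[:2] for q in pts]
def yaw(pts,z):
    w=f(pts,z); o=[]
    for i in range(4):
        d=w[(i+1)%4]-w[i]; o.append((np.round(np.degrees(np.arctan2(d[1],d[0]))%90,1),np.round(np.hypot(*d),4)))
    print(o,np.mean(w,0))
yaw([(440+a/5,155+b/5) for a,b in [(118,207),(193,237),(170,305),(98,280)]],.059)
yaw([(130+a/2,110+b/2) for a,b in [(205,318),(163,352),(197,394),(238,355)]],.010)
for nm,xy in dict(cam=(.538,-.364),ll=(.673,-.112),ls=(.37,-.279),tape=(.431,.1045),sq=(.3535,.2345),dl=(.641,.138),ds=(.4265,-.091),post=(.55,.365)).items():
    ok=[[int(np.degrees(y)) for y in np.radians(range(0,360,20)) if ik([*xy,z],quat(y)) is not None] for z in (0.005,.02,.12,.18)]
    print(nm,[len(o) for o in ok], ok[1] if len(ok[1])<18 else "")
```

```text
post [0.55012356 0.35435796] [0.54641921 0.35517065]
[(np.float64(66.1), np.float64(0.0394)), (np.float64(67.3), np.float64(0.0368)), (np.float64(69.0), np.float64(0.037)), (np.float64(70.9), np.float64(0.0388))] [ 0.5383706  -0.36460083]
[(np.float64(38.6), np.float64(0.066)), (np.float64(39.9), np.float64(0.0681)), (np.float64(42.9), np.float64(0.0684)), (np.float64(42.1), np.float64(0.063))] [0.35428917 0.23194603]
cam [18, 18, 18, 18] 
ll [18, 18, 18, 18] 
ls [18, 18, 18, 18] 
tape [18, 18, 18, 18] 
sq [18, 18, 18, 17] 
dl [18, 18, 18, 18] 
ds [18, 18, 18, 17] 
post [18, 18, 18, 18]
```

Run:
```python
from h import *
D=np.radians
t0=read_t()
goto([.538,-.364,.18],quat(D(158))); print(read_t()-t0, read_joint_pos().round(2) if hasattr(read_joint_pos(),'round') else read_joint_pos())
p=get_image("wrist"); save(p,"w1.png")
for r in regions_of(p,"camera_center"):
    ys,xs=np.nonzero(r["region"]); c=(xs.mean(),ys.mean()); print(r["score"],c,ray(p,c,.059),ray(p,c,.031),len(xs))
```

```text
3.7583 [-0.16  0.61  0.95  1.75 -0.56  1.07  2.17]
0.89 (np.float64(321.9679266895762), np.float64(183.56662848415425)) [ 0.53357761 -0.35890346  0.059     ] [ 0.54075846 -0.36155217  0.031     ] 2619
0.86 (np.float64(239.06891589382795), np.float64(84.4325231851615)) [ 0.43263492 -0.38989492  0.059     ] [ 0.42904211 -0.39585136  0.031     ] 6254
0.78 (np.float64(356.1995723449751), np.float64(255.07483962936564)) [ 0.61092491 -0.35486805  0.059     ] [ 0.62636108 -0.35708605  0.031     ] 1403
```

View pics/w1.png

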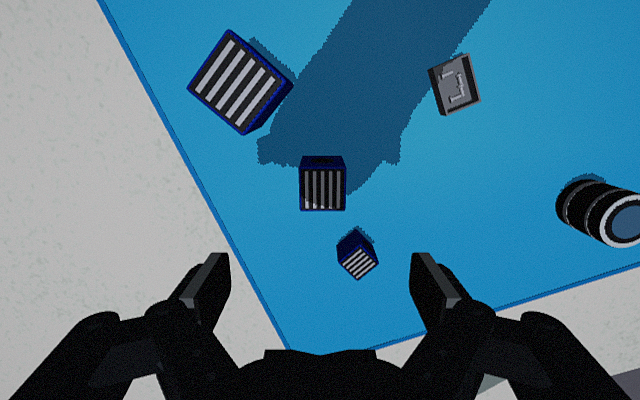

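The wrist view shows the middle block at (322,184), square to the fingers and centred between them, so the yaw is right. Now I pick and place it.

```bash
cat >> h.py <<'E'
D=np.radians
def pick(xy,yaw,z,N=40,w0=1.0):
    p=read_tool_pos()
    if np.hypot(*(np.array(p[:2])-xy))>.001: goto([*xy,max(p[2],.15)],quat(yaw))
    hit=movel([*xy,z],quat(yaw),velocity=.12,stop_force=12)
    move_gripper(0.0,N); hold(.1)
    print("pick",hit,np.round(read_tool_pos(),4),"w",round(read_width(),3),"F",round(read_grip_force(),1),"t",read_t())
def place(xy,yaw,z,up=.17,w=1.0):
    q=read_tool_pos(); movel([q[0],q[1],up],velocity=.15)
    print("held w",round(read_width(),3))
    goto([*xy,up],quat(yaw))
    movel([*xy,z+.015],velocity=.15)
    hit=movel([*xy,z-.002],velocity=.03,stop_force=4)
    print("place",hit,np.round(read_tool_pos(),4),"force",np.round(read_force(),1))
    if read_tool_pos()[2]<z+.004:
        move_gripper(w); q=read_tool_pos(); movel([q[0],q[1],up],velocity=.15)
    else: print("STOPPED HIGH, not released")
    print("t",read_t())
E
python3 - <<'E'
from h import *
print(ik([.3535,.2335,.17],quat(D(221))),ik([.3535,.2335,.17],quat(D(41))),ik([.3535,.2335,.17],quat(D(131))))
pick(np.array([.539,-.363]),D(158),.018)
print(read_joint_pos())
E
```

```text
[-1.52063189  0.09172933  0.84584215  2.24181237 -0.09212909  0.84097109
  1.67102264] [-1.86477907  0.18949935  1.2775105   2.25021075 -0.24223559  0.85070451
 -1.28599354] [-1.86477907  0.18949935  1.2775105   2.25021075 -0.24223559  0.85070451
  0.28480279]
pick False [ 0.5393 -0.363   0.0183] w 0.49 F 41.2 t 8.2333
[-0.04126133  0.78827335  0.76922444  1.83910305 -0.73639132  0.82528524
  2.29576826]
```

Run:
```python
from h import *
place(np.array([.3545,.2335]),D(221),.020)
p=get_image("wrist"); save(p,"w2.png")
goto([.673,-.112,.17],quat(D(158)))
p=get_image("wrist")
for k,z in (("lens_large_center",.031),):
  for r in regions_of(p,k):
    ys,xs=np.nonzero(r["region"]); c=(xs.mean(),ys.mean()); print(k,r["score"],c,ray(p,c,z),len(xs))
print(read_t(),read_joint_pos())
```

```text
held w 0.484
place True [0.3545 0.2338 0.0217] force [ 0.4 -0.4 -1.5]
t 14.7917
lens_large_center 0.67 (np.float64(318.1530973451327), np.float64(187.86401179941004)) [ 0.67536411 -0.11246365  0.031     ] 3390
16.6583 [-0.5334648   0.66464212  0.90992281  1.68017841 -0.58218202  1.09047636
  1.74244058]
```

View pics/w2.png

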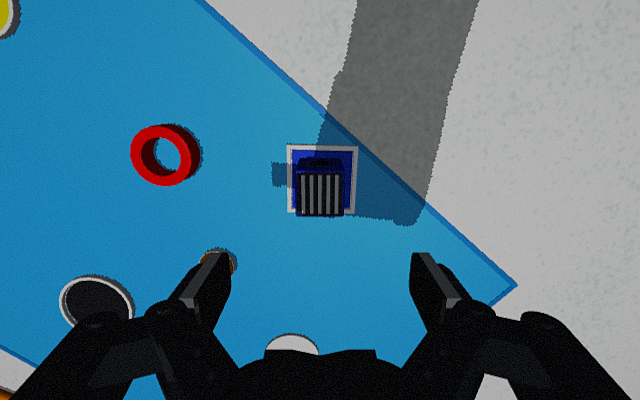

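The camera stands in the square dock at (320,190), aligned with it. The large lens is next.

Run:
```python
from h import *
pick(np.array([.6745,-.112]),D(158),.018)
if read_width()>.5:
    place(np.array([.641,.138]),D(180),.020)
    p=get_image("wrist"); save(p,"w3.png")
    for r in regions_of(p,"dock_large")[:2]:
        ys,xs=np.nonzero(r["region"]); c=(xs.mean(),ys.mean()); print("dl",r["score"],c,ray(p,c,.008),len(xs))
    goto([.37,-.279,.17],quat(D(158)))
    p=get_image("wrist")
    for r in regions_of(p,"lens_small_center"):
        ys,xs=np.nonzero(r["region"]); c=(xs.mean(),ys.mean()); print(r["score"],c,ray(p,c,.031),len(xs))
    print(read_t())
```

```text
pick False [ 0.6747 -0.112   0.0186] w 0.621 F 41.3 t 18.825
held w 0.626
place True [0.641  0.1382 0.0202] force [2.4 0.6 0.4]
t 24.1
dl 0.88 (np.float64(321.783712321523), np.float64(165.36329984135378)) [0.62573361 0.14067452 0.008     ] 1891
0.58 (np.float64(318.6556195965418), np.float64(185.97766570605188)) [ 0.37161984 -0.27956802  0.031     ] 1388
26.1083
```

View pics/w3.png

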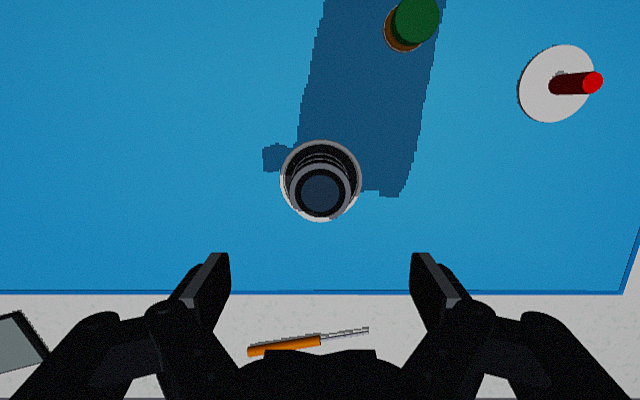

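The large lens stands centred in its dock at (321,181). The small lens is next, and then I look at the tape and the post.

Run:
```python
from h import *
pick(np.array([.371,-.2793]),D(158),.018)
if read_width()>.3:
    place(np.array([.4265,-.091]),D(180),.020)
    p=get_image("wrist"); save(p,"w4.png")
    goto([.55,.355,.17],quat(D(221)))
    p=get_image("wrist"); save(p,"w5.png",(160,80,480,280),2); c=(0,0)
    for r in regions_of(p,"dock_post"):
        ys,xs=np.nonzero(r["region"]); c=(xs.mean(),ys.mean()); print("post",r["score"],c,ray(p,c,.007),len(xs))
    print("uv", [ray(p,(u,v),.007)[:2].round(4) for u,v in ((320,180),(330,180),(320,190))])
    goto([.431,.1045,.17],quat(D(221)))
    p=get_image("wrist")
    for r in regions_of(p,"tape_center"):
        ys,xs=np.nonzero(r["region"]); c=(xs.mean(),ys.mean()); print("tape",r["score"],c,ray(p,c,.015),len(xs))
    print(read_t())
```

```text
pick False [ 0.3711 -0.2793  0.0183] w 0.365 F 38.9 t 28.1667
held w 0.367
place True [ 0.4267 -0.0908  0.0198] force [1.2 1.6 2.2]
t 33.425
post 0.92 (np.float64(323.3606797538822), np.float64(178.73513038382654)) [0.54855513 0.35689033 0.007     ] 3413
uv [array([0.5518, 0.3552]), array([0.5451, 0.3629]), array([0.5598, 0.3621])]
tape 0.78 (np.float64(318.95491606714626), np.float64(180.55107913669065)) [0.4326777  0.10597569 0.015     ] 2085
36.4417
```

View pics/w4.png

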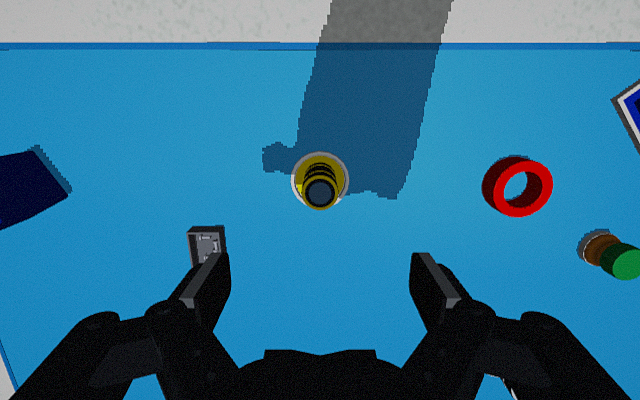

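View pics/w5.png

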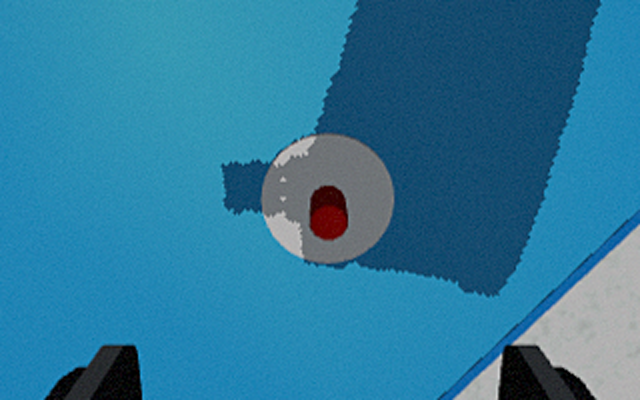

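The small lens stands in its dock at (320,182). The post disc is centred at (323.5,179), which gives (0.5485, 0.356). The tape is last.

Run:
```python
from h import *
pick(np.array([.432,.1055]),D(221),.003)
if .6<read_width()<.75:
    z=read_tool_pos()[2]
    place(np.array([.5485,.356]),D(221),.007)
    p=get_image("wrist"); save(p,"w6.png",(160,80,480,280),2)
```

```text
pick False [0.4322 0.1057 0.0035] w 0.658 F 39.9 t 38.4667
held w 0.653
place True [0.5485 0.3561 0.0074] force [-0.3  0.1  3.9]
t 44.0667
```

View pics/w6.png

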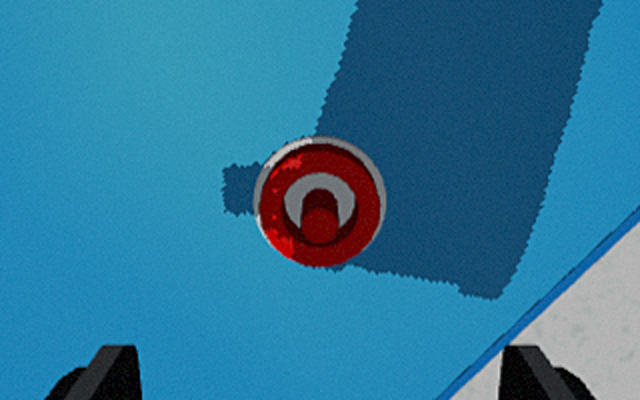

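The tape lies flat over the post, centred at (320,203) in the crop. I move the arm aside and check everything from the fixed cameras.

Run:
```python
from h import *
goto([.173,.652,.231],quat(D(165)))
for n in ("top","side"):
    p=get_image(n)
    for k in ("camera_center","lens_large_center","lens_small_center","tape_center","jar","screwbox"):
        for r in regions_of(p,k):
            ys,xs=np.nonzero(r["region"]); c=(xs.mean(),ys.mean()); print(n,k,round(r["score"],2),ray(p,c,Z[k]+.002).round(3)[:2])
    save(p,n+"9.png",(150,100,470,320) if n=="top" else (160,90,480,310),2.5)
```

```text
top camera_center 0.79 [0.355 0.233]
top camera_center 0.78 [ 0.628 -0.358]
top camera_center 0.76 [ 0.435 -0.397]
top lens_large_center 0.58 [0.641 0.137]
top lens_large_center 0.44 [0.548 0.346]
top lens_small_center 0.61 [ 0.426 -0.092]
top tape_center 0.52 [0.547 0.354]
top jar 0.79 [0.503 0.21 ]
top screwbox 0.66 [0.355 0.237]
side camera_center 0.77 [ 0.621 -0.358]
side camera_center 0.58 [ 0.436 -0.387]
side camera_center 0.56 [0.352 0.238]
side lens_large_center 0.93 [0.638 0.14 ]
side lens_large_center 0.44 [0.533 0.338]
side lens_small_center 0.93 [ 0.425 -0.088]
side tape_center 0.68 [0.545 0.356]
side jar 0.69 [0.5   0.212]
side jar 0.38 [0.643 0.146]
side screwbox 0.91 [ 0.5   -0.212]
```

View pics/top9.png

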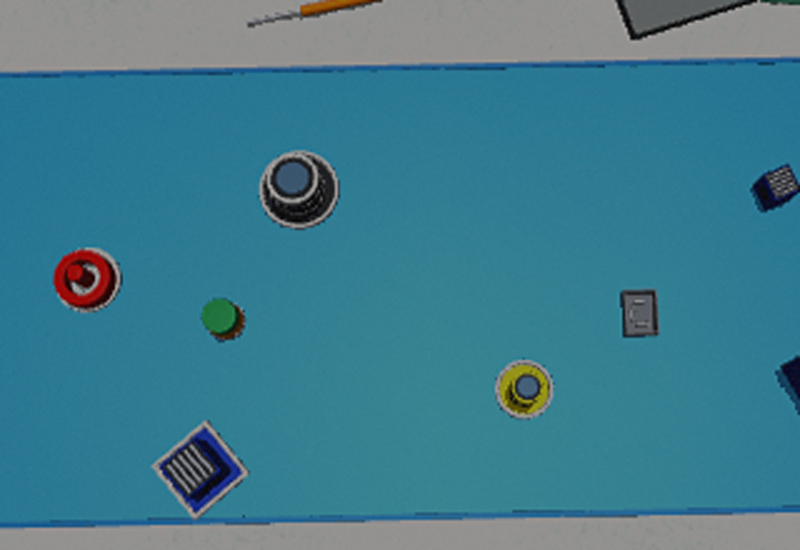

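View pics/side9.png

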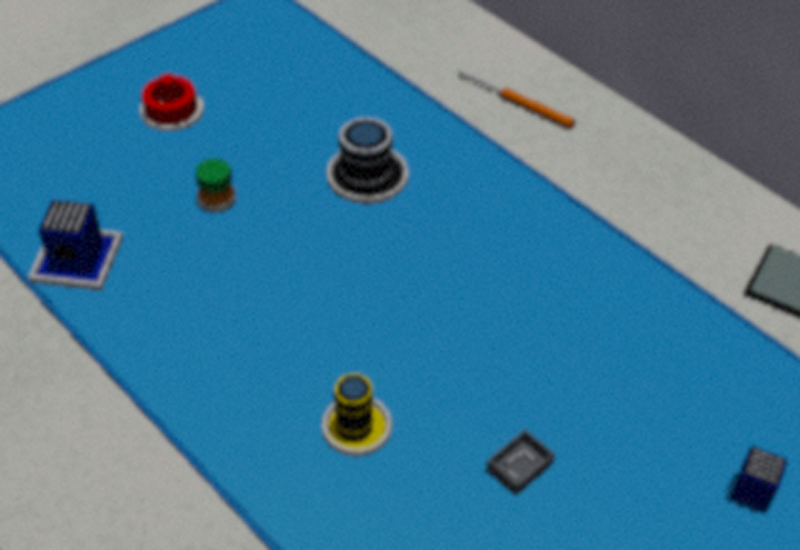

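Both views show all four upright and centred in their docks within a few mm: camera (200,467), large lens (298,189), small lens (525,388) and tape (88,279) in the top crop. The jar and the screw tray have not moved, so I hand the job in.

```bash
python3 -c "
from plant import *
print(sign_off(),read_t())"
```

```text
the job is handed in; nothing more can be done
the job is handed in; nothing more can be done
```

All four things are in their docks, upright and centred within a few mm on the last camera check, the flux jar and screw tray stayed put, and the job is handed in; no verdict was reported back.

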